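Put the casket's cleaned fittings into their foam trays

TASK

The cleaned fittings of the old casket lie loose on the mat: the lock plate, the lift handle and the large and the small round rosette. Put each one right way up into the foam tray whose cut-out has its own shape and size, so that it lies flat on the bottom of the cut-out; set them down rather than dropping them. Leave the jar of swabs and the loupe that stand among them where they are.

Things in the scene. Friction and masses are not known exactly. Their poses are not given: they have to be found in the camera images.
- lock_center (a point): The lock plate: a flat dark-steel plate with brass edging, 70 mm (its x) by 46 mm (its y), 5 mm thick, corner rivets to 9 mm, with a square-edged lock case on its middle, 32 mm (x) by 30 mm (y), that rises to 28 mm above the underside: grip it by this case. The point is its centre, half-way up, 14 mm above its underside; z up. Looks the same turned by half a turn. About 0.2 kg.
- handle_center (a point): The lift handle: a brass foot strip 96 mm long (its x), 26 mm wide with round ends and 5 mm thick, that carries a raised round bar 11 mm thick along x, centred over the strip; the bar's straight middle part (48 mm) has its axis 30 mm and its top 35.5 mm above the underside, open below: grip the bar across (fingers closing along y). The point is its centre, 18 mm above its underside; z up. About 0.15 kg.
- rosette_large_center (a point): The large round rosette: a brass disc of 66 mm diameter, beaded rim, rising to a 9 mm high middle with an upright round knob of 24 mm diameter, its straight grip part 18 to 32 mm and its top 36 mm above the underside: grip the knob. The point is on its axis, 18 mm above its underside; z up. About 0.15 kg.
- rosette_small_center (a point): The small round rosette: the same form as the large one but a disc of 42 mm diameter with a knob of 20 mm diameter, its straight grip part 18 to 32 mm and its top 36 mm above the underside: grip the knob. The point is on its axis, 18 mm above its underside; z up. About 0.08 kg.
- tray_lock_floor (a point): The lock plate's tray. Fixed card tray, 130 mm long (its x) by 110 mm wide (its y) and 18 mm high, with a rectangular cut-out 86 mm (x) by 62 mm (y) cut 8 mm deep into its grey foam; the white floor of the cut-out lies 10 mm above the tray's underside and 8 mm below its rim. The point is the centre of that floor, z up, x along the tray's long side. The cut-out is 8 mm larger all round than the fitting it belongs to.
- tray_handle_floor (a point): The lift handle's tray. Fixed card tray, 130 mm long (its x) by 110 mm wide (its y) and 18 mm high, with a long narrow cut-out 112 mm (x) by 42 mm (y) cut 8 mm deep into its grey foam; the white floor of the cut-out lies 10 mm above the tray's underside and 8 mm below its rim. The point is the centre of that floor, z up, x along the tray's long side. The cut-out is 8 mm larger all round than the fitting it belongs to.
- tray_large_floor (a point): The large rosette's tray. Fixed card tray, 130 mm long (its x) by 110 mm wide (its y) and 18 mm high, with a round cut-out of 82 mm diameter cut 8 mm deep into its grey foam; the white floor of the cut-out lies 10 mm above the tray's underside and 8 mm below its rim. The point is the centre of that floor, z up, x along the tray's long side. The cut-out is 8 mm larger all round than the fitting it belongs to.
- tray_small_floor (a point): The small rosette's tray. Fixed card tray, 130 mm long (its x) by 110 mm wide (its y) and 18 mm high, with a round cut-out of 58 mm diameter cut 8 mm deep into its grey foam; the white floor of the cut-out lies 10 mm above the tray's underside and 8 mm below its rim. The point is the centre of that floor, z up, x along the tray's long side. The cut-out is 8 mm larger all round than the fitting it belongs to.
- jar: Glass jar of cotton swabs, 48 mm across, 90 mm high with the swabs, loose, standing among the fittings. Origin: centre of its underside. Not part of the job; leave it standing where it is. It is the tallest thing among the fittings and trays; only the casket itself (146 mm high, on the far left corner of the mat, out of the way) is taller.
- loupe: Loupe (magnifier): a grey metal cup shape, 33 mm across at the foot, 40 mm at the top, 34 mm high, loose, standing among the fittings. Origin: centre of its underside. Not part of the job; leave it standing where it is.

How it is judged:
At the end, for the whole second after the job is handed in: Each of the four fittings lies flat (tilt under 0.12 rad) on the floor of its own cut-out (height within 3 mm of fully down), its centre within 12 mm of the cut-out's centre, the lock plate and the handle lengthwise along their cut-outs (within 0.35 rad, either way round), all released and at rest (horizontal distance between lock_center and tray_lock_floor below 0.012 m and z of lock_center in the frame of tray_lock_floor between 0.011 and 0.017 m and angle between each of lock_center, handle_center, rosette_large_center, rosette_small_center's own z axis and vertical below 0.12 rad and linear speed of each of lock, handle, rosette_large, rosette_small below 0.02 m/s and contact force between the fingers and lock below 0.05 N and angle between the x axis of lock_center and the x axis of tray_lock_floor, either way round below 0.35 rad and horizontal distance between handle_center and tray_handle_floor below 0.012 m and z of handle_center in the frame of tray_handle_floor between 0.015 and 0.021 m and contact force between the fingers and handle below 0.05 N and angle between the x axis of handle_center and the x axis of tray_handle_floor, either way round below 0.35 rad and horizontal distance between rosette_large_center and tray_large_floor below 0.012 m and z of rosette_large_center in the frame of tray_large_floor between 0.015 and 0.021 m and contact force between the fingers and rosette_large below 0.05 N and horizontal distance between rosette_small_center and tray_small_floor below 0.012 m and z of rosette_small_center in the frame of tray_small_floor between 0.015 and 0.021 m and contact force between the fingers and rosette_small below 0.05 N); the robot touches nothing.
It fails at once if a fitting is let fall (it moves faster than 0.7 m/s with no finger on it: a fall of more than about 25 mm) ((linear speed of lock above 0.7 m/s and contact force between the fingers and lock below 0.02 N) or (linear speed of handle above 0.7 m/s and contact force between the fingers and handle below 0.02 N) or (linear speed of rosette_large above 0.7 m/s and contact force between the fingers and rosette_large below 0.02 N) or (linear speed of rosette_small above 0.7 m/s and contact force between the fingers and rosette_small below 0.02 N)).
It fails at once if the jar of swabs is tipped by more than 30 degrees or moved by more than 30 mm (angle between jar's own z axis and vertical above 0.52 rad or distance of jar from where it was at the start of the episode above 0.03 m).
It fails at once if the loupe is tipped by more than 30 degrees or moved by more than 30 mm (angle between loupe's own z axis and vertical above 0.52 rad or distance of loupe from where it was at the start of the episode above 0.03 m).
It also fails if it takes over 115 s, if anything falls off the work surface, if the arm or the gripper's body presses on something with over 40 N, if the wrist force passes 120 N, or if a joint passes its speed limit or range.

ROBOT

A 6-joint arm with a two-finger parallel gripper is mounted at the origin on the work surface. World frame = base frame: x ahead of the robot, y to its left, z up, the work surface at z = 0. Lengths are in m, angles in rad, forces in N, time in s.
With the tool pointing down it reaches from about 0.35 to 0.8 m from the base axis. Payload 7.3 kg.
Tool frame: the origin (TCP) lies at the centre of the arm's flange, where the gripper is bolted on; the fingertips stand 173 mm ahead of it and the grasp point (between the pads) lies env.grasp_offset ahead of it (env.grasp_offset is the distance from the TCP to the grasp point, in m); z points along the fingers, y is the line along which they close (so a half turn about z gives the same grasp; the last joint's range is limited). The gripper opens to 85 mm and grips with 20 to 120 N. Pads are 22 mm wide; open, the fingers measure 114 mm over their backs; the gripper's body (76 mm by 85 mm) begins 54 mm behind the grasp point. The pads swing forward as they close: fully open they stand 13 mm farther back than shut.
Start: joints at [-1.494, 0.342, 1.524, -0, 1.275, -0.146], TCP at [0.116, -0.512, 0.405] pointing down, gripper open.
Joint ranges: [-2.53, 2.53], [-0.77, 2.02], [0.04, 2.7], [-1, 4.14], [0.28, 2.66], [-3.11, 3.11]. Speed limits (rad/s): [2.57, 2.57, 3.14, 3.14, 3.14, 3.14].

INTERFACE

Orientations are given as a unit quaternion [x, y, z, w].
In Python, from plant import env gives the robot as it stands.
- The arm moves only by the tool drive_tool, never from a script. Its arguments are lists of equal length, an entry for each row: "delta_rot": the turn, a rotation vector about the tool's x, y, z in degrees, a list of three; "linear": the shift along the tool's x, y, z in m, a list of three; "grip": the closure, from -1 (fully open) to 1 (shut), so that 0 is half open. In form: {"delta_rot": [[wx, wy, wz], ...], "linear": [[x, y, z], ...], "grip": [grip, ...]}. A call has 1 to 20 rows; each row shifts and turns the commanded pose from where the row before left it, along the tool's axes as they then stand; what a row does not reach is not made up. A row lasts 1/8 s, in which the tool goes at most 62.5 mm and 10.7 degrees, less where a joint would pass 70% of its speed; a pose out of reach is approached as far as the arm can. A call is refused whole if a number of a shift passes 0.0625 or a number of a turn 10.7, either way. A call with a gripper value outside its range is refused whole. The fingers move at their own pace and stop on an object; "grip_force" is the grip in N (left out, the last holds). Time passes only in rows, so rows that do not move let the fingers close. It gives the time, the measured TCP pose, the force, the opening and the grip force at its end, in the units of the state.
- env.state(): the state, without advancing time (a new reading comes with each control period).
- env.get_image(name): name is "side" or "top"; returns (picture, depth): 480x640x3 uint8, red, green, blue; 480x640 float32, m along the optical axis (not along the pixel's ray), 0 where there is no reading.
- env.camera_model(name): a dict with "intrinsics" (3x3 intrinsics, pixels), "cam_to_world" (4x4, takes a point from camera to world coordinates). Camera axes: x right, y up, looking along -z (the intrinsics and any distortion apply to the point x, -y, -z); pixel columns grow to the right and rows downward; lengths in m; the calibration is good to about 2 mm. A picture is of the moment at which its call begins. camera_model takes no time and is no camera call.
- env.close_job(): hands the job in; it is judged then, once.
Trained networks look in the newest picture that a camera, given by its name, has taken for a name from the list of things; names that differ only in an ending like _2 or _b are one class to them, and where a whole thing is asked for, a point or a joint stands for the part that bears it (a point fixed in the world has none). Each returns a list of dicts, best first, with "confidence" (0 to 1); they miss things now and then, are a little off and sometimes report something else, mostly with a low value. They report only what shows in the picture. A call takes as long as a camera call.
- env.outline_of(camera, target): "region" (480x640 bool, what is visible of it) and "box" ([left, top, right, bottom] in pixels, round what is visible of it).
The state is a dict: "t": time; "qpos": joint angles; "qd": joint speeds; "joint_efforts": joint torques, N m; "ee_pos": TCP position; "orientation": TCP orientation; "contact_force": force on the tool from outside, world axes, zero at the start; "torque": the same for the moment, N m; "grip_width": opening from 0.0 (shut) to 1.0 (fully open); "grip_force": force on a finger pad.
Only numpy, scipy, OpenCV 4.12 (cv2) and the standard library are available. Lean on these libraries where they do the work, as an engineer would, in place of code of your own. Each camera call takes 0.05 s, during which the arm holds its last target. There are 200 camera calls.

## Working session

There is one attempt and no reset: what is moved stays moved. The work goes in short steps, Python scripts to look and compute and a tool call to move; the robot and the scene stay as the last step left them, time stands still between calls to the robot, and variables do not carry over. Pictures are saved under pics/ and viewed, at most 14 in all, crops included, and the job is handed in when it is done.

Besides the shell and the picture viewer there is one more tool, called as name(argument=value, ...), one argument or row to a line, values as JSON. drive_tool: Moves the arm, as the interface text tells. Its arguments: {"type":"object","properties":{"delta_rot":{"type":"array"},"linear":{"type":"array"},"grip":{"type":"array"},"grip_force":{"type":"number"}},"required":["delta_rot","linear","grip"]}

```bash
mkdir -p pics; ls
python3 - <<'E'
from plant import env
import cv2,numpy as np
s=env.state();print({k:np.round(v,3) for k,v in s.items()},env.grasp_offset)
for c in("top","side"):
    im,d=env.get_image(c);cv2.imwrite(f"pics/{c}0.png",im[:,:,::-1]);np.save(f"{c}0.npy",d)
    print(c,env.camera_model(c))
E
```

```text
pics
{'t': np.float64(0.0), 'qpos': array([-1.494,  0.343,  1.525,  0.   ,  1.275, -0.146]), 'qd': array([-0.001, -0.   ,  0.001,  0.001,  0.001,  0.001]), 'joint_efforts': array([ 1.0000e-03, -4.3368e+01, -2.4601e+01, -0.0000e+00,  8.0000e-03,
       -0.0000e+00]), 'ee_pos': array([ 0.116, -0.512,  0.404]), 'orientation': array([ 0.994,  0.111,  0.   , -0.001]), 'contact_force': array([-0.166,  0.386, -0.353]), 'torque': array([ 0.018,  0.023, -0.021]), 'grip_force': np.float64(0.0), 'grip_width': np.float64(1.001)} 0.1547
top {'intrinsics': array([[462.37855462,   0.        , 318.99229374],
       [  0.        , 462.37855462, 240.28555564],
       [  0.        ,   0.        ,   1.        ]]), 'cam_to_world': array([[-0.02767727,  0.98392888, -0.17640274,  0.37883235],
       [-0.99958587, -0.02863281, -0.00287322, -0.01039942],
       [-0.00787795,  0.17625016,  0.98431388,  1.07045173],
       [ 0.        ,  0.        ,  0.        ,  1.        ]])}
side {'intrinsics': array([[438.57271099,   0.        , 325.91955886],
       [  0.        , 438.57271099, 240.30154617],
       [  0.        ,   0.        ,   1.        ]]), 'cam_to_world': array([[ 0.96786242,  0.13017748, -0.21516542,  0.33802386],
       [-0.25142033,  0.51957223, -0.81659813, -0.82102186],
       [ 0.00549129,  0.84445161,  0.53560371,  0.59145886],
       [ 0.        ,  0.        ,  0.        ,  1.        ]])}
```

View pics/top0.png

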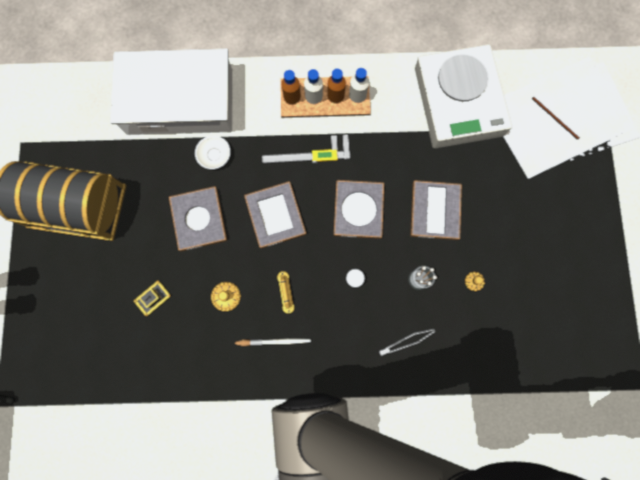

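```bash
cat > h.py <<'E'
from plant import env
import numpy as np,cv2
def world(c,d,m):
    M=env.camera_model(c);K=M["intrinsics"];T=M["cam_to_world"]
    v,u=np.nonzero(m&(d>0));z=d[v,u]
    P=np.c_[(u-K[0,2])*z/K[0,0],-(v-K[1,2])*z/K[1,1],-z]
    return P@T[:3,:3].T+T[:3,3]
E
python3 - <<'E'
from h import *
im,d=env.get_image("top")
out={}
for n in "lock_center handle_center rosette_large_center rosette_small_center jar loupe tray_lock_floor tray_handle_floor tray_large_floor tray_small_floor".split():
    for r in env.outline_of("top",n)[:3]:
        P=world("top",d,r["region"])
        if len(P)<5: continue
        top=P[P[:,2]>np.percentile(P[:,2],98)-.004]
        c,sz,a=cv2.minAreaRect(P[:,:2].astype(np.float32))
        print(n,round(r["confidence"],2),np.round(r["box"]),len(P),"rect",np.round(c,4),np.round(sz,3),round(a,1),"z",np.round(np.percentile(P[:,2],[2,50,98]),3),"top",np.round(top.mean(0),4))
E
```

```text
lock_center 0.98 [136. 280. 170. 318.] 649 rect [0.4445 0.3794] [0.048 0.074] 43.9 z [0.005 0.012 0.035] top [0.4461 0.379  0.0335]
rosette_large_center 0.72 [276. 276. 291. 314.] 392 rect [0.4514 0.0751] [0.093 0.024] 8.4 z [0.005 0.013 0.042] top [0.4508 0.0742 0.0405]
rosette_small_center 0.68 [463. 274. 484. 293.] 277 rect [ 0.463 -0.36 ] [0.039 0.044] 0.1 z [0.004 0.013 0.042] top [ 0.4637 -0.3582  0.0407]
rosette_small_center 0.45 [274. 274. 292. 313.] 413 rect [0.4513 0.0741] [0.094 0.025] 9.2 z [0.004 0.012 0.042] top [0.4508 0.0741 0.0404]
jar 0.77 [408. 266. 433. 290.] 447 rect [ 0.4711 -0.2312] [0.044 0.046] 17.7 z [0.006 0.038 0.091] top [ 0.4696 -0.2284  0.0898]
jar 0.46 [245. 183. 301. 247.] 2652 rect [0.6352 0.0971] [0.14  0.113] 15.3 z [0.01  0.02  0.026] top [0.6301 0.0977 0.0235]
loupe 0.7 [344. 269. 367. 292.] 227 rect [ 0.475  -0.0857] [0.041 0.034] 87.6 z [0.035 0.038 0.042] top [ 0.4766 -0.085   0.0398]
tray_lock_floor 0.82 [245. 184. 305. 245.] 2608 rect [0.6346 0.097 ] [0.138 0.112] 15.3 z [0.011 0.02  0.026] top [0.6298 0.0975 0.0235]
tray_handle_floor 0.73 [411. 179. 461. 238.] 2752 rect [ 0.6357 -0.2844] [0.118 0.14 ] 84.0 z [0.007 0.021 0.026] top [ 0.6308 -0.2796  0.0234]
tray_large_floor 0.84 [333. 182. 380. 237.] 2488 rect [ 0.6389 -0.0996] [0.107 0.131] 85.7 z [0.011 0.02  0.026] top [ 0.6354 -0.0986  0.0235]
tray_small_floor 0.91 [167. 190. 228. 250.] 2775 rect [0.6308 0.2805] [0.141 0.117] 11.4 z [0.005 0.021 0.026] top [0.6261 0.2768 0.0236]
tray_small_floor 0.28 [134. 282. 170. 317.] 659 rect [0.4465 0.3802] [0.05  0.071] 39.2 z [0.005 0.012 0.035] top [0.4461 0.3789 0.0335]
```

The picture shows the lock plate (152,298), large rosette (225,296), handle (286,292), loupe (355,278), jar (423,278) and small rosette (475,281). The trays, left to right, are small (198,218), lock (275,214), large (359,209) and handle (437,210).

```bash
cat > m.py <<'E'
from h import *
def run(rects,knobs,trays,cam="top",h=None):
    im,d=env.get_image(cam)
    hsv=cv2.cvtColor(im,cv2.COLOR_RGB2HSV)
    def boxm(b):
        m=np.zeros(d.shape,bool);m[b[1]:b[3],b[0]:b[2]]=1;return m
    def rep(n,P):
        r=cv2.minAreaRect(P[:,:2].astype(np.float32));L=cv2.boxPoints(r)
        e=[L[1]-L[0],L[2]-L[1]];l=max(e,key=np.linalg.norm);a=np.degrees(np.arctan2(l[1],l[0]))
        a=(a+90)%180-90
        C,rad=cv2.minEnclosingCircle(P[:,:2].astype(np.float32))
        print(n,len(P),"rect",np.round(r[0],4),np.round(sorted(r[1]),3),"long-axis deg",round(a,1),"circ",np.round(C,4),round(rad,4),"mean",np.round(P.mean(0),4))
    for n,b in trays.items():
        m=boxm(b)&(hsv[...,2]>200)&(hsv[...,1]<40);rep(n,world(cam,d,m))
    for n,b in knobs.items():
        P=world(cam,d,boxm(b));rep(n+" top",P[P[:,2]>np.percentile(P[:,2],99.5)-.004])
        rep(n+" all",P[P[:,2]>.0085])
    return im,d
E
python3 - <<'E'
from m import *
im,d=run(0,dict(lock=(130,276,176,322),handle=(270,268,298,318),large=(206,278,246,316),small=(460,268,490,298),loupe=(340,262,372,294),jar=(405,260,440,296)),dict(small=(180,200,216,236),lock=(254,190,298,240),large=(338,186,382,232),handle=(422,182,452,238)))
m=np.zeros(d.shape,bool);m[320:330,150:400]=1
P=world("top",d,m);print("mat z",np.median(P[:,2]))
m[:]=0;m[185:192,225:228]=1;P=world("top",d,m);print("mat z far",np.median(P[:,2]))
m[:]=0;m[300:330,500:600]=1;P=world("top",d,m);print("mat z R",np.median(P[:,2]))
m[:]=0;m[330:370,60:130]=1;P=world("top",d,m);print("mat z L",np.median(P[:,2]))
E
```

```text
small 415 rect [0.6285 0.2748] [0.055 0.055] long-axis deg -26.4 circ [0.6286 0.2751] 0.0291 mean [0.6289 0.2753 0.0145]
lock 892 rect [0.6326 0.0938] [0.061 0.085] long-axis deg 15.6 circ [0.632 0.093] 0.0503 mean [0.6325 0.0937 0.0144]
large 882 rect [ 0.6403 -0.1021] [0.078 0.078] long-axis deg -2.6 circ [ 0.64   -0.1018] 0.0405 mean [ 0.6404 -0.1023  0.0142]
handle 785 rect [ 0.6329 -0.2825] [0.04 0.11] long-axis deg -5.9 circ [ 0.6329 -0.2838] 0.0575 mean [ 0.6325 -0.2826  0.0141]
lock top 151 rect [0.4458 0.3789] [0.031 0.033] long-axis deg -49.2 circ [0.446  0.3793] 0.0213 mean [0.4452 0.3785 0.0331]
lock all 558 rect [0.447  0.3823] [0.085 0.102] long-axis deg 79.2 circ [0.4423 0.3827] 0.0585 mean [0.4454 0.3769 0.0198]
handle top 79 rect [0.4497 0.0737] [0.01  0.055] long-axis deg 10.0 circ [0.4494 0.0759] 0.0275 mean [0.4509 0.0738 0.0401]
handle all 342 rect [0.4504 0.0786] [0.06  0.092] long-axis deg -3.7 circ [0.4489 0.076 ] 0.0519 mean [0.4494 0.0735 0.0233]
large top 55 rect [0.4451 0.2113] [0.018 0.02 ] long-axis deg -44.4 circ [0.445  0.2108] 0.0109 mean [0.445  0.21
[... 331 characters left out ...]
65.3 circ [ 0.4582 -0.366 ] 0.0299 mean [ 0.4629 -0.3562  0.0191]
loupe top 158 rect [ 0.4764 -0.084 ] [0.037 0.037] long-axis deg -18.8 circ [ 0.4765 -0.0842] 0.0194 mean [ 0.4774 -0.0841  0.0391]
loupe all 256 rect [ 0.4791 -0.0933] [0.054 0.086] long-axis deg -22.2 circ [ 0.4823 -0.0855] 0.0468 mean [ 0.4766 -0.0849  0.0367]
jar top 50 rect [ 0.4722 -0.2324] [0.035 0.039] long-axis deg 80.5 circ [ 0.4721 -0.2319] 0.0202 mean [ 0.471  -0.2306  0.0895]
jar all 451 rect [ 0.4752 -0.2366] [0.069 0.079] long-axis deg -3.7 circ [ 0.4817 -0.237 ] 0.048 mean [ 0.4719 -0.2315  0.0447]
mat z 0.004110964009176765
mat z far 0.004371443500043037
mat z R 0.004080432206343687
mat z L 0.00409680164750581
```

View pics/side0.png

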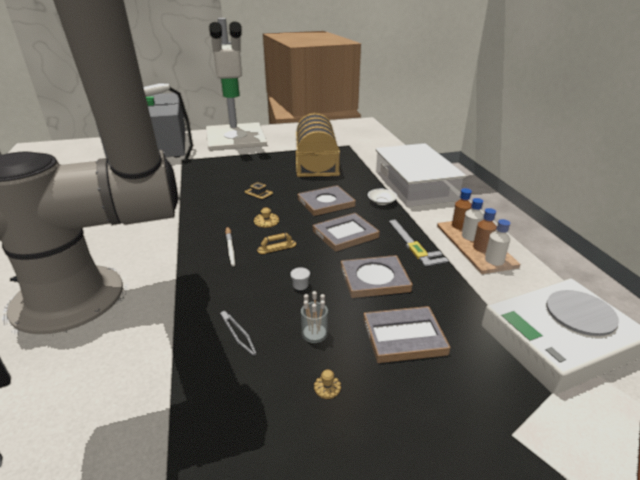

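```bash
cat > go.py <<'E'
import sys
from h import *
from scipy.spatial.transform import Rotation as R
x,y,z,phi=map(float,sys.argv[1:5])
s=env.state();q=R.from_quat(s["orientation"]);X=q.as_matrix()[:,0]
cur=np.degrees(np.arctan2(X[1],X[0]))
drot=-(phi-cur);drot=(drot+180)%360-180
a=np.radians(phi);d=np.array([x,y,z])-s["ee_pos"]
lin=np.array([d[0]*np.cos(a)+d[1]*np.sin(a),d[0]*np.sin(a)-d[1]*np.cos(a),-d[2]])
print("t",round(s["t"],2),"pos",np.round(s["ee_pos"],4),"phi",round(cur,2),"tilt",round(np.degrees(np.arccos(-q.as_matrix()[2,2])),2),"grip",round(s["grip_width"],3),round(s["grip_force"],1))
n=int(np.ceil(max(np.linalg.norm(lin)/.056,1)))
print("drot z",round(drot,2),"rows",abs(drot)/10.5,"then lin",np.round(lin,4),"rows",n,"per row",np.round(lin/n,4))
E
python3 go.py 0.463 -0.358 0.30 12.75
```

```text
t 0.7 pos [ 0.116  -0.512   0.4047] phi 12.76 tilt 0.01 grip 1.003 0.0
drot z 0.01 rows 0.0012883010110916378 then lin [ 0.3724 -0.0736  0.1047] rows 8 per row [ 0.0466 -0.0092  0.0131]
```

drive_tool(
  delta_rot=[
    [0,0,0],
    [0,0,0],
    [0,0,0],
    [0,0,0],
    [0,0,0],
    [0,0,0],
    [0,0,0],
    [0,0,0],
    [0,0,0],
    [0,0,0],
  ],
  linear=[
    [0.0466,-0.0092,0.013],
    [0.0466,-0.0092,0.013],
    [0.0466,-0.0092,0.013],
    [0.0466,-0.0092,0.013],
    [0.0466,-0.0092,0.013],
    [0.0466,-0.0092,0.013],
    [0.0466,-0.0092,0.013],
    [0.0466,-0.0092,0.013],
    [0,0,0],
    [0,0,0],
  ],
  grip=[-1,-1,-1,-1,-1,-1,-1,-1,-1,-1],
  grip_force=40,
)

```text
t: 1.95
ee_pos: [0.4631, -0.358, 0.3007]
orientation: [0.994, 0.111, -0.0, 0.0]
contact_force: [-0.4, -0.0, 0.5]
grip_width: 1.001
grip_force: 0.0
```

```bash
python3 go.py 0.463 -0.358 0.189 12.75
```

```text
t 1.95 pos [ 0.4631 -0.358   0.3007] phi 12.79 tilt 0.03 grip 1.001 0.0
drot z 0.04 rows 0.004215387981993163 then lin [-1.000e-04 -0.000e+00  1.117e-01] rows 2 per row [-0.     -0.      0.0559]
```

drive_tool(
  delta_rot=[
    [0,0,0],
    [0,0,0],
    [0,0,0],
    [0,0,0],
  ],
  linear=[
    [0,0,0.05],
    [0,0,0.04],
    [0,0,0.0217],
    [0,0,0],
  ],
  grip=[-1,-1,-1,-1],
)

```text
t: 2.45
ee_pos: [0.4619, -0.3585, 0.188]
orientation: [0.994, 0.11, -0.001, -0.001]
contact_force: [0.6, -0.1, 0.7]
grip_width: 0.999
grip_force: 0.0
```

Run:
```python
from h import *
im,d=env.get_image("side");cv2.imwrite("pics/s1.png",cv2.resize(im[230:430,220:440,::-1],None,fx=2.5,fy=2.5))
```

```text
(no output)
```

View pics/s1.png

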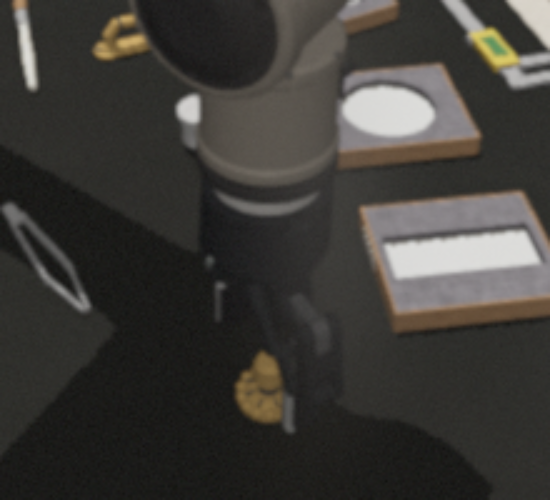

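The rosette's knob (crop 265,365) sits behind the near finger (290,400), as the geometry predicts. Closing.

drive_tool(
  delta_rot=[
    [0,0,0],
    [0,0,0],
    [0,0,0],
    [0,0,0],
    [0,0,0],
    [0,0,0],
    [0,0,0],
    [0,0,0],
  ],
  linear=[
    [0,0,0],
    [0,0,0],
    [0,0,0],
    [0,0,0],
    [0,0,0],
    [0,0,0],
    [0,0,0],
    [0,0,0],
  ],
  grip=[1,1,1,1,1,1,1,1],
  grip_force=40,
)

```text
t: 3.5
ee_pos: [0.4635, -0.358, 0.1897]
orientation: [0.994, 0.111, 0.0, 0.0]
contact_force: [-0.7, 0.4, 5.8]
grip_width: 0.214
grip_force: 39.2
```

drive_tool(
  delta_rot=[
    [0,0,0],
    [0,0,0],
    [0,0,0],
    [0,0,0],
  ],
  linear=[
    [0,0,-0.02],
    [0,0,-0.05],
    [0,0,-0.04],
    [0,0,0],
  ],
  grip=[1,1,1,1],
)

```text
t: 4.0
ee_pos: [0.464, -0.3583, 0.3022]
orientation: [0.994, 0.111, 0.002, 0.003]
contact_force: [0.0, -0.1, -1.9]
grip_width: 0.213
grip_force: 39.4
```

```bash
python3 go.py 0.6287 0.275 0.30 12.75;python3 - <<'E'
from h import *
im,d=env.get_image("side");cv2.imwrite("pics/s2.png",cv2.resize(im[200:400,220:440,::-1],None,fx=2.5,fy=2.5))
E
```

```text
t 4.0 pos [ 0.464  -0.3583  0.3022] phi 12.78 tilt 0.38 grip 0.213 39.4
drot z 0.03 rows 0.0024835085488916775 then lin [ 0.3005 -0.5813  0.0022] rows 12 per row [ 0.025  -0.0484  0.0002]
```

View pics/s2.png

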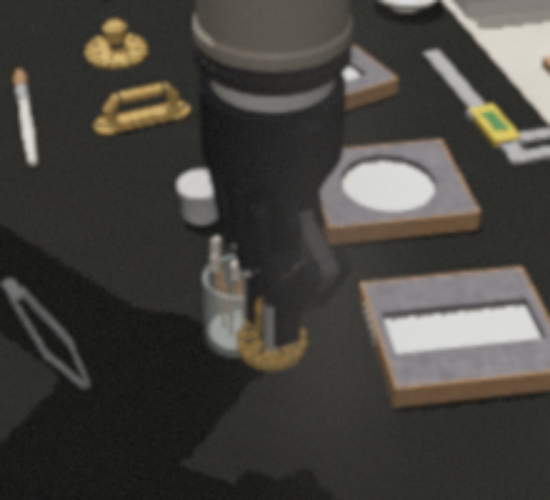

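The rosette is held by its knob (crop 272,345), roughly level. Next it travels to its tray.

drive_tool(
  delta_rot=[
    [0,0,0],
    [0,0,0],
    [0,0,0],
    [0,0,0],
    [0,0,0],
    [0,0,0],
    [0,0,0],
    [0,0,0],
    [0,0,0],
    [0,0,0],
    [0,0,0],
    [0,0,0],
    [0,0,0],
    [0,0,0],
    [0,0,0],
  ],
  linear=[
    [0.012,-0.023,0],
    [0.025,-0.0484,0],
    [0.025,-0.0484,0],
    [0.025,-0.0484,0],
    [0.025,-0.0484,0],
    [0.025,-0.0484,0],
    [0.025,-0.0484,0],
    [0.025,-0.0484,0],
    [0.025,-0.0484,0],
    [0.025,-0.0484,0],
    [0.025,-0.0484,0],
    [0.025,-0.0484,0],
    [0.013,-0.0254,0],
    [0,0,0],
    [0,0,0],
  ],
  grip=[1,1,1,1,1,1,1,1,1,1,1,1,1,1,1],
)

```text
t: 5.92
ee_pos: [0.6273, 0.2742, 0.2972]
orientation: [0.994, 0.111, -0.002, 0.001]
contact_force: [0.5, -0.4, -1.4]
grip_width: 0.217
grip_force: 39.4
```

```bash
python3 go.py 0.6287 0.275 0.20 12.75
```

```text
t 5.92 pos [0.6273 0.2742 0.2972] phi 12.76 tilt 0.19 grip 0.217 39.4
drot z 0.01 rows 0.000865092730226111 then lin [ 0.0016 -0.0005  0.0972] rows 2 per row [ 0.0008 -0.0002  0.0486]
```

drive_tool(
  delta_rot=[
    [0,0,0],
    [0,0,0],
    [0,0,0],
    [0,0,0],
    [0,0,0],
    [0,0,0],
    [0,0,0],
  ],
  linear=[
    [0.0008,0,0.04],
    [0,0,0.03],
    [0,0,0.014],
    [0,0,0.006],
    [0,0,0.005],
    [0,0,0.003],
    [0,0,0],
  ],
  grip=[1,1,1,1,1,1,1],
)

```text
t: 6.8
ee_pos: [0.6284, 0.2751, 0.2014]
orientation: [0.994, 0.111, 0.0, 0.0]
contact_force: [0.4, -0.6, -0.5]
grip_width: 0.216
grip_force: 39.4
```

```bash
python3 go.py 0.6287 0.275 0.20 12.75
```

```text
t 6.8 pos [0.6284 0.2751 0.2014] phi 12.77 tilt 0.04 grip 0.216 39.4
drot z 0.02 rows 0.00209047808429356 then lin [0.0002 0.0001 0.0014] rows 1 per row [0.0002 0.0001 0.0014]
```

Lower 1.5 mm more, then open and raise.

drive_tool(
  delta_rot=[
    [0,0,0],
    [0,0,0],
    [0,0,0],
    [0,0,0],
    [0,0,0],
    [0,0,0],
    [0,0,0],
  ],
  linear=[
    [0,0,0.0015],
    [0,0,0],
    [0,0,0],
    [0,0,0],
    [0,0,0],
    [0,0,0],
    [0,0,0],
  ],
  grip=[1,1,0.4,0,-1,-1,-1],
)

```text
t: 7.68
ee_pos: [0.6284, 0.275, 0.1995]
orientation: [0.994, 0.111, 0.0, 0.0]
contact_force: [0.3, -0.7, -0.2]
grip_width: 1.0
grip_force: 0.0
```

drive_tool(
  delta_rot=[
    [0,0,0],
    [0,0,0],
    [0,0,0],
    [0,0,0],
    [0,0,0],
  ],
  linear=[
    [0,0,-0.02],
    [0,0,-0.04],
    [0,0,-0.04],
    [0,0,0],
    [0,0,0],
  ],
  grip=[-1,-1,-1,-1,-1],
)

```text
t: 8.3
ee_pos: [0.6282, 0.275, 0.3001]
orientation: [0.994, 0.111, 0.0, -0.0]
contact_force: [-1.1, 0.3, -0.5]
grip_width: 1.0
grip_force: 0.0
```

```bash
python3 go.py 0.446 0.379 0.30 42
```

```text
t 8.3 pos [0.6282 0.275  0.3001] phi 12.77 tilt 0.03 grip 1.0 0.0
drot z -29.23 rows 2.7841058602571356 then lin [-6.580e-02 -1.992e-01  1.000e-04] rows 4 per row [-0.0164 -0.0498  0.    ]
```

Run:
```python
from h import *
im,d=env.get_image("top")
for r in env.outline_of("top","lock_center")[:2]:
    P=world("top",d,r["region"]);A=P[:,:2].astype(np.float32)
    print(r["confidence"],len(P),cv2.minAreaRect(A),cv2.minAreaRect(A[P[:,2]>.029]))
    B=A-A.mean(0);w,v=np.linalg.eigh(B.T@B);print(A.mean(0),np.degrees(np.arctan(v[1,1]/v[0,1])))
cv2.imwrite("pics/t1.png",cv2.resize(im[180:330,120:320,::-1],None,fx=4,fy=4,interpolation=cv2.INTER_CUBIC))
```

```text
(no output)
```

View pics/t1.png

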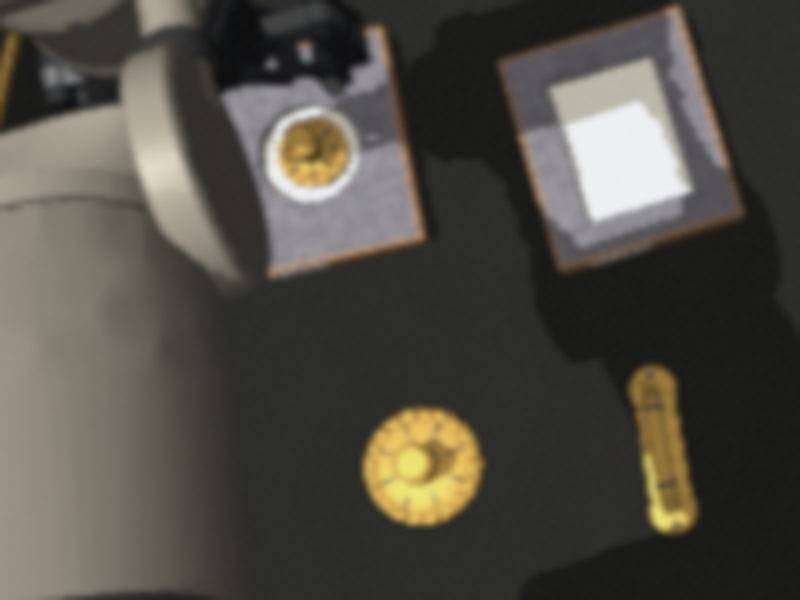

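The small rosette lies centred in its cut-out (crop 312,152). The arm hides the lock plate, so I use the first measurement (long axis about −48°).

drive_tool(
  delta_rot=[
    [0,0,-9.6],
    [0,0,-9.6],
    [0,0,-9.5],
    [0,0,0],
    [0,0,0],
    [0,0,0],
    [0,0,0],
    [0,0,0],
    [0,0,0],
    [0,0,0],
  ],
  linear=[
    [0,0,0],
    [0,0,0],
    [0,0,0],
    [-0.0135,-0.0397,0],
    [-0.0135,-0.0397,0],
    [-0.0135,-0.0397,0],
    [-0.0135,-0.0397,0],
    [-0.0135,-0.0397,0],
    [0,0,0],
    [0,0,0],
  ],
  grip=[-1,-1,-1,-1,-1,-1,-1,-1,-1,-1],
)

```text
t: 9.65
ee_pos: [0.4467, 0.379, 0.2989]
orientation: [0.935, 0.354, -0.0, 0.0]
contact_force: [1.0, 0.2, 0.7]
grip_width: 1.0
grip_force: 0.0
```

```bash
python3 go.py 0.446 0.379 0.188 41.5
python3 - <<'E'
from h import *
d=np.load("top0.npy");im=cv2.imread("pics/top0.png")
m=np.zeros(d.shape,bool);m[274:324,128:178]=1
hsv=cv2.cvtColor(im,cv2.COLOR_BGR2HSV)
m&=(hsv[...,2]>75)
P=world("top",d,m);A=P[:,:2].astype(np.float32);print(len(A),cv2.minAreaRect(A))
E
```

```text
t 9.65 pos [0.4467 0.379  0.2989] phi 41.49 tilt 0.05 grip 1.0 0.0
drot z -0.01 rows 0.0010302022467575018 then lin [-0.0005 -0.0004  0.1109] rows 2 per row [-0.0002 -0.0002  0.0555]
694 ((0.4466061294078827, 0.38138607144355774), (0.05299852788448334, 0.07709485292434692), 39.11885070800781)
```

drive_tool(
  delta_rot=[
    [0,0,0],
    [0,0,0],
    [0,0,0],
    [0,0,0],
    [0,0,0],
    [0,0,0],
    [0,0,0],
    [0,0,0],
    [0,0,0],
    [0,0,0],
    [0,0,0],
    [0,0,0],
  ],
  linear=[
    [0,0,0.045],
    [0,0,0.04],
    [0,0,0.02],
    [0,0,0.007],
    [0,0,0],
    [0,0,0],
    [0,0,0],
    [0,0,0],
    [0,0,0],
    [0,0,0],
    [0,0,0],
    [0,0,0],
  ],
  grip=[-1,-1,-1,-1,-1,0,0,1,1,1,1,1],
  grip_force=50,
)

```text
t: 11.15
ee_pos: [0.4466, 0.3793, 0.1883]
orientation: [0.935, 0.354, 0.001, -0.0]
contact_force: [-0.6, -1.3, 6.5]
grip_width: 0.361
grip_force: 51.6
```

drive_tool(
  delta_rot=[
    [0,0,0],
    [0,0,0],
    [0,0,0],
    [0,0,-8],
    [0,0,-9.35],
    [0,0,-9.35],
    [0,0,-9.35],
    [0,0,-9.35],
    [0,0,-9.35],
    [0,0,-9.35],
    [0,0,0],
    [0,0,0],
  ],
  linear=[
    [0,0,-0.02],
    [0,0,-0.05],
    [0,0,-0.042],
    [0,0,0],
    [0,0,0],
    [0,0,0],
    [0,0,0],
    [0,0,0],
    [0,0,0],
    [0,0,0],
    [0,0,0],
    [0,0,0],
  ],
  grip=[1,1,1,1,1,1,1,1,1,1,1,1],
)

```text
t: 12.65
ee_pos: [0.4462, 0.3791, 0.2992]
orientation: [0.606, 0.795, -0.0, -0.0]
contact_force: [0.7, -0.8, -1.1]
grip_width: 0.36
grip_force: 50.9
```

```bash
python3 go.py 0.6325 0.0937 0.30 105.6;python3 - <<'E'
from h import *
im,d=env.get_image("side");cv2.imwrite("pics/s3.png",cv2.resize(im[90:250,200:400,::-1],None,fx=3,fy=3))
E
```

```text
t 12.65 pos [0.4462 0.3791 0.2992] phi 105.39 tilt 0.03 grip 0.36 50.9
drot z -0.21 rows 0.020155722736652542 then lin [-0.3249  0.1027 -0.0008] rows 7 per row [-0.0464  0.0147 -0.0001]
```

View pics/s3.png

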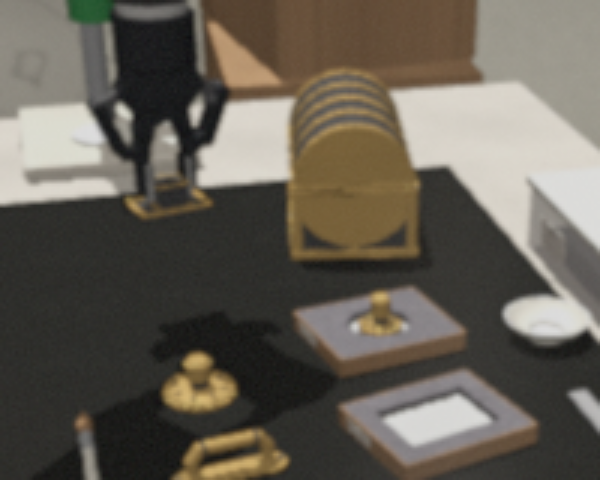

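The lock plate is held level (crop 168,197), its long side aligned with its tray (440,420), and the small rosette sits in its cut-out (380,315).

drive_tool(
  delta_rot=[
    [0,0,0],
    [0,0,0],
    [0,0,0],
    [0,0,0],
    [0,0,0],
    [0,0,0],
    [0,0,0],
    [0,0,0],
    [0,0,0],
    [0,0,0],
  ],
  linear=[
    [-0.0232,0.0074,0],
    [-0.0464,0.0147,0],
    [-0.0464,0.0147,0],
    [-0.0464,0.0147,0],
    [-0.0464,0.0147,0],
    [-0.0464,0.0147,0],
    [-0.0464,0.0147,0],
    [-0.0232,0.0074,0],
    [0,0,0],
    [0,0,0],
  ],
  grip=[1,1,1,1,1,1,1,1,1,1],
)

```text
t: 13.95
ee_pos: [0.6322, 0.0949, 0.2993]
orientation: [0.605, 0.796, -0.0, -0.001]
contact_force: [0.9, -0.0, -0.8]
grip_width: 0.353
grip_force: 50.9
```

drive_tool(
  delta_rot=[
    [0,0,0],
    [0,0,0],
    [0,0,0],
    [0,0,0],
    [0,0,0],
    [0,0,0],
    [0,0,0],
    [0,0,0],
  ],
  linear=[
    [0,0,0.04],
    [0,0,0.03],
    [0,0,0.014],
    [0,0,0.006],
    [0,0,0.005],
    [0,0,0.003],
    [0,0,0.0015],
    [0,0,0],
  ],
  grip=[1,1,1,1,1,1,1,1],
)

```text
t: 14.95
ee_pos: [0.6328, 0.0938, 0.2002]
orientation: [0.605, 0.796, 0.0, 0.0]
contact_force: [0.2, 0.2, -0.5]
grip_width: 0.365
grip_force: 50.8
```

```bash
python3 go.py 0.6325 0.0937 0.1983 105.6
```

```text
t 14.95 pos [0.6328 0.0938 0.2002] phi 105.56 tilt 0.02 grip 0.365 50.8
drot z -0.04 rows 0.004101614235859567 then lin [ 0.     -0.0003  0.0019] rows 1 per row [ 0.     -0.0003  0.0019]
```

drive_tool(
  delta_rot=[
    [0,0,0],
    [0,0,0],
    [0,0,0],
    [0,0,0],
    [0,0,0],
    [0,0,0],
    [0,0,0],
  ],
  linear=[
    [0,0,0.002],
    [0,0,0],
    [0,0,0],
    [0,0,0],
    [0,0,0],
    [0,0,0],
    [0,0,0],
  ],
  grip=[1,1,0.3,0,-1,-1,-1],
)

```text
t: 15.82
ee_pos: [0.6327, 0.0938, 0.1979]
orientation: [0.605, 0.796, -0.0, -0.0]
contact_force: [-0.4, 0.6, 0.4]
grip_width: 0.998
grip_force: 0.0
```

drive_tool(
  delta_rot=[
    [0,0,0],
    [0,0,0],
    [0,0,0],
    [0,0,0],
    [0,0,0],
  ],
  linear=[
    [0,0,-0.02],
    [0,0,-0.04],
    [0,0,-0.04],
    [0,0,0],
    [0,0,0],
  ],
  grip=[-1,-1,-1,-1,-1],
)

```text
t: 16.45
ee_pos: [0.6324, 0.0938, 0.2974]
orientation: [0.605, 0.796, -0.0, -0.0]
contact_force: [0.2, 0.1, 0.1]
grip_width: 1.001
grip_force: 0.0
```

```bash
python3 go.py 0.445 0.2112 0.30 105.6
```

```text
t 16.45 pos [0.6324 0.0938 0.2974] phi 105.57 tilt 0.05 grip 1.001 0.0
drot z -0.03 rows 0.0029239925266080847 then lin [ 0.1634 -0.149  -0.0026] rows 4 per row [ 0.0409 -0.0372 -0.0006]
```

drive_tool(
  delta_rot=[
    [0,0,0],
    [0,0,0],
    [0,0,0],
    [0,0,0],
    [0,0,0],
    [0,0,0],
    [0,0,0],
  ],
  linear=[
    [0.0204,-0.0186,0],
    [0.0409,-0.0372,-0.0026],
    [0.0409,-0.0372,0],
    [0.0409,-0.0372,0],
    [0.0203,-0.0188,0],
    [0,0,0],
    [0,0,0],
  ],
  grip=[-1,-1,-1,-1,-1,-1,-1],
)

```text
t: 17.32
ee_pos: [0.4459, 0.211, 0.3]
orientation: [0.605, 0.796, -0.0, -0.0]
contact_force: [-0.1, -0.6, 0.6]
grip_width: 1.005
grip_force: 0.0
```

```bash
python3 go.py 0.445 0.2112 0.191 105.6;python3 - <<'E'
from h import *
im,d=env.get_image("top");cv2.imwrite("pics/t2.png",cv2.resize(im[170:320,150:350,::-1],None,fx=4,fy=4,interpolation=cv2.INTER_CUBIC))
E
```

```text
t 17.32 pos [0.4459 0.211  0.3   ] phi 105.56 tilt 0.04 grip 1.005 0.0
drot z -0.04 rows 0.0033571254162817845 then lin [ 0.0004 -0.0008  0.109 ] rows 2 per row [ 0.0002 -0.0004  0.0545]
```

View pics/t2.png

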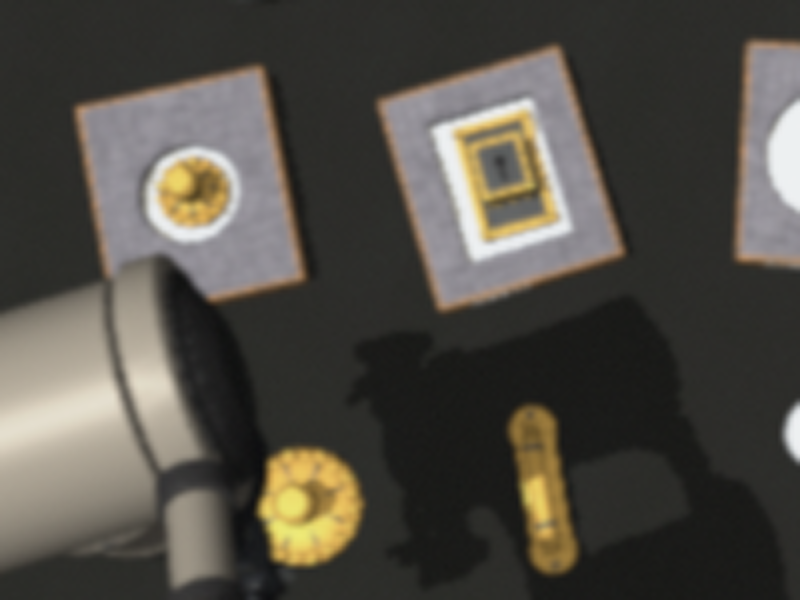

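The small rosette (crop 192,193) and the lock plate (505,175) lie flat and centred in their cut-outs. Now the large rosette.

drive_tool(
  delta_rot=[
    [0,0,0],
    [0,0,0],
    [0,0,0],
    [0,0,0],
    [0,0,0],
    [0,0,0],
    [0,0,0],
    [0,0,0],
    [0,0,0],
    [0,0,0],
    [0,0,0],
    [0,0,0],
  ],
  linear=[
    [0,0,0.045],
    [0,0,0.04],
    [0,0,0.017],
    [0,0,0.007],
    [0,0,0],
    [0,0,0],
    [0,0,0],
    [0,0,0],
    [0,0,0],
    [0,0,0],
    [0,0,0],
    [0,0,0],
  ],
  grip=[-1,-1,-1,-1,-1,0,0,1,1,1,1,1],
  grip_force=50,
)

```text
t: 18.88
ee_pos: [0.4454, 0.2113, 0.1922]
orientation: [0.605, 0.796, 0.0, 0.0]
contact_force: [-0.3, -1.2, 5.3]
grip_width: 0.257
grip_force: 48.9
```

drive_tool(
  delta_rot=[
    [0,0,0],
    [0,0,0],
    [0,0,0],
    [0,0,0],
    [0,0,0],
  ],
  linear=[
    [0,0,-0.02],
    [0,0,-0.04],
    [0,0,-0.03],
    [0,0,-0.019],
    [0,0,0],
  ],
  grip=[1,1,1,1,1],
)

```text
t: 19.5
ee_pos: [0.4455, 0.2114, 0.3016]
orientation: [0.605, 0.796, 0.001, 0.001]
contact_force: [-0.0, 0.6, -1.1]
grip_width: 0.257
grip_force: 49.6
```

```bash
python3 go.py 0.6403 -0.1021 0.30 105.6;python3 - <<'E'
from h import *
im,d=env.get_image("side");cv2.imwrite("pics/s4.png",cv2.resize(im[100:260,200:400,::-1],None,fx=3,fy=3))
E
```

```text
t 19.5 pos [0.4455 0.2114 0.3016] phi 105.57 tilt 0.17 grip 0.257 49.6
drot z -0.03 rows 0.00261331048379058 then lin [-0.3543  0.1033  0.0016] rows 7 per row [-0.0506  0.0148  0.0002]
```

View pics/s4.png

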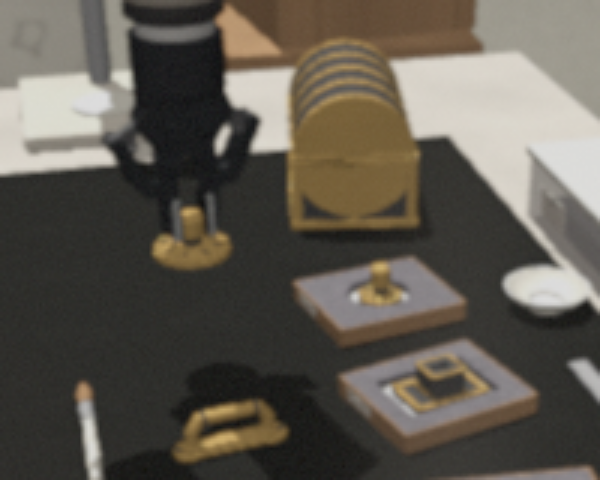

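The large rosette is held level by its knob (crop 191,240).

drive_tool(
  delta_rot=[
    [0,0,0],
    [0,0,0],
    [0,0,0],
    [0,0,0],
    [0,0,0],
    [0,0,0],
    [0,0,0],
    [0,0,0],
    [0,0,0],
    [0,0,0],
  ],
  linear=[
    [-0.0253,0.0074,0],
    [-0.0506,0.0148,0],
    [-0.0506,0.0148,0],
    [-0.0506,0.0148,0],
    [-0.0506,0.0148,0],
    [-0.0506,0.0148,0],
    [-0.0506,0.0148,0],
    [-0.0254,0.0071,0],
    [0,0,0],
    [0,0,0],
  ],
  grip=[1,1,1,1,1,1,1,1,1,1],
)

```text
t: 20.8
ee_pos: [0.6394, -0.1017, 0.299]
orientation: [0.605, 0.796, -0.0, -0.001]
contact_force: [-0.4, 1.3, -1.7]
grip_width: 0.257
grip_force: 49.5
```

drive_tool(
  delta_rot=[
    [0,0,0],
    [0,0,0],
    [0,0,0],
    [0,0,0],
    [0,0,0],
    [0,0,0],
    [0,0,0],
    [0,0,0],
  ],
  linear=[
    [0,0,0.04],
    [0,0,0.03],
    [0,0,0.012],
    [0,0,0.006],
    [0,0,0.005],
    [0,0,0.0025],
    [0,0,0.001],
    [0,0,0],
  ],
  grip=[1,1,1,1,1,1,1,1],
)

```text
t: 21.8
ee_pos: [0.64, -0.1024, 0.2044]
orientation: [0.605, 0.796, 0.0, 0.0]
contact_force: [-0.6, -0.3, -1.8]
grip_width: 0.256
grip_force: 49.5
```

```bash
python3 go.py 0.6403 -0.1021 0.202 105.6
```

```text
t 21.8 pos [ 0.64   -0.1024  0.2044] phi 105.56 tilt 0.03 grip 0.256 49.5
drot z -0.04 rows 0.003744412317154283 then lin [0.0002 0.0004 0.0024] rows 1 per row [0.0002 0.0004 0.0024]
```

drive_tool(
  delta_rot=[
    [0,0,0],
    [0,0,0],
    [0,0,0],
    [0,0,0],
    [0,0,0],
    [0,0,0],
    [0,0,0],
  ],
  linear=[
    [0,0,0.0024],
    [0,0,0],
    [0,0,0],
    [0,0,0],
    [0,0,0],
    [0,0,0],
    [0,0,0],
  ],
  grip=[1,1,0.4,0,-1,-1,-1],
)

```text
t: 22.68
ee_pos: [0.6399, -0.1023, 0.2017]
orientation: [0.605, 0.796, -0.0, 0.0]
contact_force: [0.4, -0.3, -0.5]
grip_width: 1.0
grip_force: 0.0
```

drive_tool(
  delta_rot=[
    [0,0,0],
    [0,0,0],
    [0,0,0],
    [0,0,0],
    [0,0,0],
  ],
  linear=[
    [0,0,-0.02],
    [0,0,-0.04],
    [0,0,-0.04],
    [0,0,0],
    [0,0,0],
  ],
  grip=[-1,-1,-1,-1,-1],
)

```text
t: 23.3
ee_pos: [0.6397, -0.1022, 0.3011]
orientation: [0.605, 0.796, -0.0, -0.0]
contact_force: [0.1, 0.4, 0.2]
grip_width: 1.002
grip_force: 0.0
```

```bash
python3 go.py 0.4505 0.074 0.30 9;python3 - <<'E'
from h import *
im,d=env.get_image("top")
for r in env.outline_of("top","handle_center")[:2]:
    P=world("top",d,r["region"]);A=P[:,:2].astype(np.float32)
    print(r["confidence"],len(P),cv2.minAreaRect(A))
    T=A[P[:,2]>.034];print(T.mean(0),cv2.minAreaRect(T))
E
```

```text
t 23.3 pos [ 0.6397 -0.1022  0.3011] phi 105.57 tilt 0.05 grip 1.002 0.0
drot z 96.57 rows 9.196739448776162 then lin [-0.1593 -0.2037  0.0011] rows 5 per row [-0.0319 -0.0407  0.0002]
0.6 326 ((0.4528850317001343, 0.07551931589841843), (0.091927170753479, 0.021612461656332016), 6.863236427307129)
[0.4509303  0.07389987] ((0.45173248648643494, 0.07397472113370895), (0.06427115947008133, 0.011570615693926811), 8.34034252166748)
0.51 2046 ((0.6343232989311218, 0.09781824052333832), (0.1379091590642929, 0.11289995908737183), 16.566055297851562)
[nan nan] ((0.0, 0.0), (0.0, 0.0), 0.0)<stdin>:6: RuntimeWarning: Mean of empty slice.
  ret = um.true_divide(
```

drive_tool(
  delta_rot=[
    [0,0,9.7],
    [0,0,9.7],
    [0,0,9.7],
    [0,0,9.7],
    [0,0,9.7],
    [0,0,9.7],
    [0,0,9.7],
    [0,0,9.7],
    [0,0,9.7],
    [0,0,9.8],
    [0,0,0],
    [0,0,0],
    [0,0,0],
    [0,0,0],
    [0,0,0],
    [0,0,0],
    [0,0,0],
    [0,0,0],
  ],
  linear=[
    [0,0,0],
    [0,0,0],
    [0,0,0],
    [0,0,0],
    [0,0,0],
    [0,0,0],
    [0,0,0],
    [0,0,0],
    [0,0,0],
    [0,0,0],
    [-0.016,-0.02,0],
    [-0.0319,-0.0407,0],
    [-0.0319,-0.0407,0],
    [-0.0319,-0.0407,0],
    [-0.0319,-0.0407,0],
    [-0.0155,-0.021,0],
    [0,0,0],
    [0,0,0],
  ],
  grip=[-1,-1,-1,-1,-1,-1,-1,-1,-1,-1,-1,-1,-1,-1,-1,-1,-1,-1],
)

```text
t: 25.65
ee_pos: [0.4532, 0.0754, 0.3014]
orientation: [0.997, 0.074, 0.0, 0.0]
contact_force: [0.3, -0.4, 0.0]
grip_width: 1.003
grip_force: 0.0
```

```bash
python3 go.py 0.4508 0.074 0.1895 8.6
```

```text
t 25.65 pos [0.4532 0.0754 0.3014] phi 8.47 tilt 0.02 grip 1.003 0.0
drot z -0.13 rows 0.012763229710796645 then lin [-0.0026  0.0011  0.1119] rows 2 per row [-0.0013  0.0005  0.0559]
```

drive_tool(
  delta_rot=[
    [0,0,0],
    [0,0,0],
    [0,0,0],
    [0,0,0],
    [0,0,0],
    [0,0,0],
    [0,0,0],
    [0,0,0],
    [0,0,0],
    [0,0,0],
    [0,0,0],
    [0,0,0],
  ],
  linear=[
    [-0.0024,0.001,0.045],
    [0,0,0.04],
    [0,0,0.017],
    [0,0,0.01],
    [0,0,0],
    [0,0,0],
    [0,0,0],
    [0,0,0],
    [0,0,0],
    [0,0,0],
    [0,0,0],
    [0,0,0],
  ],
  grip=[-1,-1,-1,-1,-1,0,0,1,1,1,1,1],
  grip_force=60,
)

```text
t: 27.15
ee_pos: [0.4504, 0.0745, 0.19]
orientation: [0.997, 0.074, 0.0, 0.0]
contact_force: [-1.2, -0.6, 6.1]
grip_width: 0.105
grip_force: 58.5
```

drive_tool(
  delta_rot=[
    [0,0,0],
    [0,0,0],
    [0,0,0],
    [0,0,0],
    [0,0,7],
    [0,0,7.4],
    [0,0,0],
  ],
  linear=[
    [0,0,-0.02],
    [0,0,-0.04],
    [0,0,-0.03],
    [0,0,-0.022],
    [0,0,0],
    [0,0,0],
    [0,0,0],
  ],
  grip=[1,1,1,1,1,1,1],
)

```text
t: 28.02
ee_pos: [0.4502, 0.0745, 0.3014]
orientation: [0.999, -0.051, -0.0, 0.0]
contact_force: [0.4, -0.3, -1.0]
grip_width: 0.102
grip_force: 58.6
```

```bash
python3 go.py 0.6328 -0.2826 0.30 -6;python3 - <<'E'
from h import *
im,d=env.get_image("side");cv2.imwrite("pics/s5.png",cv2.resize(im[120:300,210:430,::-1],None,fx=3,fy=3))
E
```

```text
t 28.02 pos [0.4502 0.0745 0.3014] phi -5.87 tilt 0.04 grip 0.102 58.6
drot z 0.13 rows 0.012378488646721138 then lin [0.219  0.3361 0.0014] rows 8 per row [0.0274 0.042  0.0002]
```

View pics/s5.png

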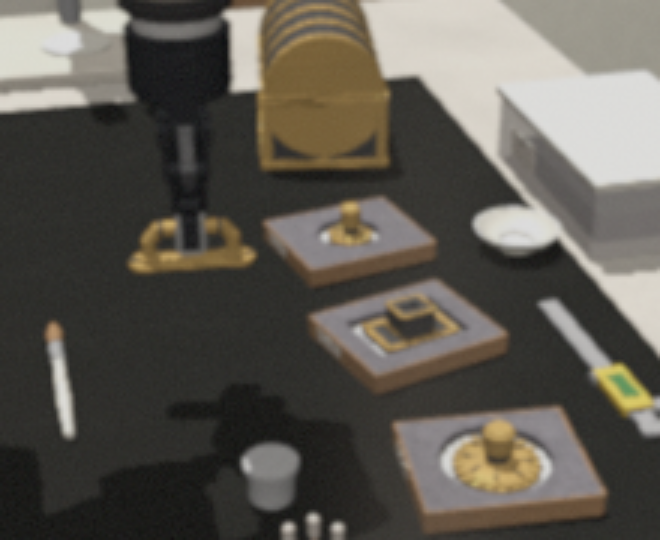

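The handle hangs level (crop 192,245), and the three placed fittings lie in their cut-outs. On to the last tray.

drive_tool(
  delta_rot=[
    [0,0,0],
    [0,0,0],
    [0,0,0],
    [0,0,0],
    [0,0,0],
    [0,0,0],
    [0,0,0],
    [0,0,0],
    [0,0,0],
    [0,0,0],
    [0,0,0],
  ],
  linear=[
    [0.0137,0.021,0],
    [0.0274,0.042,0],
    [0.0274,0.042,0],
    [0.0274,0.042,0],
    [0.0274,0.042,0],
    [0.0274,0.042,0],
    [0.0274,0.042,0],
    [0.0274,0.042,0],
    [0.0137,0.021,0],
    [0,0,0],
    [0,0,0],
  ],
  grip=[1,1,1,1,1,1,1,1,1,1,1],
)

```text
t: 29.45
ee_pos: [0.6334, -0.2816, 0.301]
orientation: [0.999, -0.051, -0.001, -0.0]
contact_force: [0.2, 0.8, -1.9]
grip_width: 0.103
grip_force: 58.6
```

drive_tool(
  delta_rot=[
    [0,0,0],
    [0,0,0],
    [0,0,0],
    [0,0,0],
    [0,0,0],
    [0,0,0],
    [0,0,0],
    [0,0,0],
  ],
  linear=[
    [0,0,0.04],
    [0,0,0.03],
    [0,0,0.014],
    [0,0,0.006],
    [0,0,0.005],
    [0,0,0.0025],
    [0,0,0.001],
    [0,0,0],
  ],
  grip=[1,1,1,1,1,1,1,1],
)

```text
t: 30.45
ee_pos: [0.6337, -0.2825, 0.2035]
orientation: [0.999, -0.052, 0.0, 0.0]
contact_force: [-0.4, 1.0, -1.0]
grip_width: 0.104
grip_force: 58.6
```

```bash
python3 go.py 0.6328 -0.2826 0.1998 -6
```

```text
t 30.45 pos [ 0.6337 -0.2825  0.2035] phi -5.94 tilt 0.03 grip 0.104 58.6
drot z 0.06 rows 0.00596804374863712 then lin [-0.0009  0.0002  0.0037] rows 1 per row [-0.0009  0.0002  0.0037]
```

drive_tool(
  delta_rot=[
    [0,0,0],
    [0,0,0],
    [0,0,0],
    [0,0,0],
    [0,0,0],
    [0,0,0],
    [0,0,0],
    [0,0,0],
  ],
  linear=[
    [-0.0008,0,0.002],
    [0,0,0.0015],
    [0,0,0],
    [0,0,0],
    [0,0,0],
    [0,0,0],
    [0,0,0],
    [0,0,0],
  ],
  grip=[1,1,1,0.5,0,-1,-1,-1],
)

```text
t: 31.45
ee_pos: [0.6328, -0.2823, 0.1997]
orientation: [0.999, -0.052, -0.0, 0.0]
contact_force: [-0.5, -0.9, -0.6]
grip_width: 1.0
grip_force: 0.0
```

drive_tool(
  delta_rot=[
    [0,0,0],
    [0,0,0],
    [0,0,0],
    [0,0,0],
    [0,0,0],
    [0,0,0],
    [0,0,0],
  ],
  linear=[
    [0,0,-0.02],
    [0,0,-0.04],
    [0,0,-0.05],
    [-0.05,0,-0.02],
    [-0.05,0,0],
    [-0.05,0,0],
    [0,0,0],
  ],
  grip=[-1,-1,-1,-1,-1,-1,-1],
)

```text
t: 32.33
ee_pos: [0.4809, -0.2662, 0.3313]
orientation: [0.999, -0.053, -0.0, -0.0]
contact_force: [0.8, -0.3, -0.1]
grip_width: 1.003
grip_force: 0.0
```

Run:
```python
from m import *
im,d=run(0,dict(lock=(245,180,305,245),handle=(411,176,463,240),large=(330,178,384,240),small=(170,186,228,250)),dict(small=(180,200,216,236),lock=(254,190,298,240),large=(338,186,382,232),handle=(422,182,452,238)))
cv2.imwrite("pics/t3.png",cv2.resize(im[160:310,150:490,::-1],None,fx=2.3,fy=2.3,interpolation=cv2.INTER_CUBIC))
```

```text
small 144 rect [0.6292 0.2744] [0.053 0.055] long-axis deg 85.0 circ [0.628  0.2746] 0.0286 mean [0.6265 0.2768 0.0154]
lock 292 rect [0.6324 0.0938] [0.061 0.086] long-axis deg 15.7 circ [0.6318 0.0929] 0.0502 mean [0.6265 0.0977 0.0151]
large 285 rect [ 0.6401 -0.1021] [0.078 0.078] long-axis deg -2.5 circ [ 0.6401 -0.1023] 0.0405 mean [ 0.6388 -0.0997  0.0146]
handle 377 rect [ 0.6329 -0.2824] [0.041 0.11 ] long-axis deg -6.2 circ [ 0.6328 -0.2832] 0.0572 mean [ 0.6319 -0.2795  0.0142]
lock top 152 rect [0.6334 0.0928] [0.03  0.035] long-axis deg 14.1 circ [0.6336 0.0923] 0.0211 mean [0.6329 0.0927 0.0428]
lock all 2604 rect [0.64  0.095] [0.139 0.158] long-axis deg -1.0 circ [0.642  0.1015] 0.0946 mean [0.6309 0.0951 0.0222]
handle top 18 rect [ 0.4823 -0.1876] [0.003 0.01 ] long-axis deg -17.8 circ [ 0.4822 -0.1881] 0.0051 mean [ 0.4807 -0.1874  0.4972]
handle all 2749 rect [ 0.5934 -0.2701] [0.124 0.259] long-axis deg -10.9 circ [ 0.594  -0.2666] 0.1417 mean [ 0.6272 -0.2775  0.0332]
large top 69 rect [ 0.6399 -0.1018] [0.021 0.021] long-axis deg 82.5 circ [ 0.6403 -0.102 ] 0.0113 mean [ 0.6397 -0.1019  0.0494]
large all 2621 rect [ 0.6433 -0.1006] [0.121 0.148] long-axis deg -1.8 circ [ 0.6438 -0.1019] 0.0877 mean [ 0.6379 -0.1006  0.0218]
small top 54 rect [0.6284 0.274 ] [0.018 0.019] long-axis deg 40.5 circ [0.6282 0.2753] 0.0102 mean [0.6282 0.2745 0.0494]
small all 2689 rect [0.6341 0.2748] [0.136 0.156] long-axis deg 1.5 circ [0.6369 0.2773] 0.0916 mean [0.6264 0.2753 0.022 ]
```

View pics/t3.png

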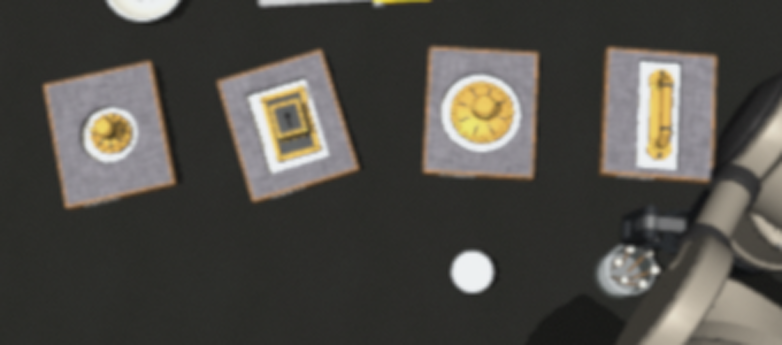

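All four fittings lie flat and centred in their own cut-outs (crop 110,133; 288,120; 482,112; 660,115). The jar and the loupe stand where they were.

```bash
python3 -c "
from plant import env
print(env.close_job())"
```

```text
the job is handed in; nothing more can be done
None
```

The job is handed in: all four fittings lie right way up, flat and centred in their own cut-outs, released after about 32 s, with the jar and loupe left untouched; no verdict came back.

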